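Centre the beacon lamp on its charging plinth

TASK

The small beacon lamp stands off-centre on its round charging plinth and will not charge there. Nudge it with light taps of the fingertips until it stands upright in the middle of the plinth's top, then move clear. Do not grip or lift the lamp or knock it over, and leave the radio, the torch and the hose coupling where they are.

Things in the scene. Friction and masses are not known exactly. Their poses are not given: they have to be found in the camera images.
- lamp: Grey lamp, amber dome, loose, round, 52 mm tall, 150 to 300 g. Origin: centre of its underside, z up. Its foot, 52 mm wide from 2.5 to 20 mm up, is its widest part; above it is 38 mm or less. Underside flat only in a 20 mm circle, rising 2.5 mm to the edge: it rocks up to 9 degrees and rights itself. Pushed low it slides, pushed high it topples. Starts 17 to 27 mm off-centre, any direction.
- plinth: Round charging plinth, fixed on the mat, 45 mm tall. Origin: centre of its underside, z up. Flat, rimless aluminium top disc 110 mm wide, with a thin dark circle 62 mm wide drawn around its centre; black waist below, foot 130 mm wide. The lamp belongs in the middle of the top.
- plinth_top (a point): Centre of the plinth's flat top face, 45 mm above the plinth's origin: where the centre of the lamp's underside belongs.
- mat: Black rubber bench mat, fixed, 360 x 500 x 3 mm, under the plinth and all the other things. Origin at the centre of its underside.
- radio: Hand radio lying on its back on the mat, black, loose, 125 x 56 x 32 mm body along its x axis, with an antenna that reaches 147 mm from its origin along +x. Origin under the middle of the body. To be left alone.
- coupling: Hose coupling, bare aluminium, loose, a stepped ring 72 mm wide (88 mm over its two lugs) and 42 mm tall standing on the mat. Origin at the centre of its underside. To be left alone.
- torch: Black torch lying on the mat, loose, 125 mm long along its x axis, 42 mm high and wide at the head (+x end). Origin under its middle at mat level. To be left alone.
There are look-alikes about, which are no part of the job. What is shaped like the lamp but blue or pink is not meant. There is more than one size of the plinth; the job needs the larger.

How it is judged:
At the end, for the whole second after the job is handed in: The lamp stands upright (within 0.08 rad) and at rest on the plinth's top, the centre of its underside within 6 mm of the centre of the top (horizontal distance between lamp and plinth_top below 0.006 m and z of lamp in the frame of plinth_top between -0.003 and 0.004 m and angle between lamp's own z axis and vertical below 0.08 rad and linear speed of lamp below 0.02 m/s); the robot touches nothing.
It fails at once if the lamp is gripped or struck hard (over 15 N from the robot) (contact force between any of the fingers, the arm and lamp above 15 N).
It fails at once if the lamp is lifted (its underside more than 10 mm above the plinth's top) (z of lamp in the frame of plinth_top above 0.01 m).
It fails at once if the lamp is knocked over or off (tilted over 0.45 rad or below the top) (angle between lamp's own z axis and vertical above 0.45 rad or z of lamp in the frame of plinth_top below -0.01 m).
It fails at once if the radio, torch or coupling is moved by more than 15 mm (distance of any of radio, torch, coupling from where it was at the start of the episode above 0.015 m).
It also fails if it takes over 64 s, if anything falls off the work surface, if the arm or the gripper's body presses on something with over 40 N, if the wrist force passes 120 N, or if a joint passes its speed limit or range.

ROBOT

A 6-joint arm with a two-finger parallel gripper is mounted at the origin on the work surface. World frame = base frame: x ahead of the robot, y to its left, z up, the work surface at z = 0. Lengths are in m, angles in rad, forces in N, time in s.
With the tool pointing down it reaches from about 0.225 to 0.875 m from the base axis. Payload 3.4 kg.
Tool frame: the origin (TCP) lies midway between the tips of the shut fingers; the grasp point (between the pads) lies 19 mm behind it (arm.pinch_z is the distance from the TCP to the grasp point, in m); y points along the fingers, z is the direction in which the jaws open and shut, and the axes are right-handed (so a half turn about y gives the same grasp; the last joint's range is limited). The gripper opens to 85 mm and grips with 20 to 120 N. Pads are 22 mm wide; open, the fingers measure 114 mm over their backs; the gripper's body (76 mm by 85 mm) begins 54 mm behind the grasp point. The pads swing forward as they close: fully open they stand 13 mm farther back than shut.
Start: joints at [-1.257, 0.276, 1.505, -0, 1.361, -0.121], TCP at [0.242, -0.522, 0.231] pointing down, gripper open.
Joint ranges: [-2.89, 2.89], [-0.75, 2.08], [0.22, 2.7], [-1.18, 4.32], [0.11, 2.71], [-2.7, 2.7]. Speed limits (rad/s): [2.57, 2.57, 3.14, 3.14, 3.14, 3.14].

INTERFACE

Orientations are given as a rotation vector (axis times angle).
In Python, from bench import monitor, optics, arm gives the robot as it stands.
- The arm moves only by the tool servo_tool, never from a script. Its argument "deltas" is one flat list of numbers, 4 for each row, row after row: the shift along the tool's x, y, z in m, then the turn about the tool's y in rad. A call has 1 to 20 rows; each row shifts and turns the commanded pose from where the row before left it, along the tool's axes as they then stand; what a row does not reach is not made up. A row lasts 1/8 s, in which the tool goes at most 62.5 mm and 10.7 degrees, less where a joint would pass 70% of its speed; a pose out of reach is approached as far as the arm can. A call is refused whole if a number of a shift passes 0.0625 or a number of a turn 0.188, either way. A call with a gripper value outside its range is refused whole. "claw" is the gripper's target within -1 to 1 (shut at 1, half-way at 0, fully open at -1), set as the call begins (left out, the last holds). The fingers move at their own pace and stop on an object; the grip force is fixed at half the most. Time passes only in rows, so rows that do not move let the fingers close. It gives the time, the measured TCP pose, the force and the opening at its end, in the units of the state.
- monitor.get_obs(): the state, without advancing time (a new reading comes with each control period).
- optics.get_image(name): name is "side" or "top"; returns a dict with "frame" (400x640x3 uint8, blue, green, red), "range_z" (400x640 float32, m along the optical axis (not along the pixel's ray), 0 where there is no reading), "fx", "fy", "cx", "cy" (pixels), "R" (3x3) and "t" (3): a world point X has camera coordinates R X + t. Camera axes: x right, y down, z forward; pixel columns grow to the right and rows downward; lengths in m; the calibration is good to about 2 mm. A picture is of the moment at which its call begins.
- arm.job_done(): hands the job in, once; it reports no verdict.
The state is a dict: "t": time; "joint_positions": joint angles; "qvel": joint speeds; "joint_efforts": joint torques, N m; "position": TCP position; "tcp_rot": TCP orientation; "ft_force": force on the tool from outside, world axes, zero at the start; "ft_torque": the same for the moment, N m; "opening": finger opening in m.
Only numpy, scipy, OpenCV 4.12 (cv2) and the standard library are available. Lean on these libraries where they do the work, as an engineer would, in place of code of your own. Each camera call takes 0.05 s, during which the arm holds its last target.

## Working session

There is one attempt and no reset: what is moved stays moved. The work goes in short steps, Python scripts to look and compute and a tool call to move; the robot and the scene stay as the last step left them, time stands still between calls to the robot, and variables do not carry over. Pictures are saved under pics/ and viewed, and the job is handed in when it is done.

Besides the shell and the picture viewer there is one more tool, called after "Call:" in YAML: its name, and indented under it one key for each argument. servo_tool: Moves the arm, as the interface text tells. Its arguments: {"type":"object","properties":{"deltas":{"type":"array","items":{"type":"number"}},"claw":{"type":"number"}},"required":["deltas"]}

```bash
mkdir -p pics
cat > h.py <<'E'
import numpy as np, cv2
from bench import monitor, optics, arm
def ray(im,u,v,z):
    K=np.array([[im['fx'],0,im['cx']],[0,im['fy'],im['cy']],[0,0,1]])
    R=np.array(im['R']);t=np.array(im['t']);C=-R.T@t
    d=R.T@np.linalg.inv(K)@np.array([u,v,1.]); return C+d*(z-C[2])/d[2]
def proj(im,X):
    c=np.array(im['R'])@np.array(X)+np.array(im['t']); return im['fx']*c[0]/c[2]+im['cx'],im['fy']*c[1]/c[2]+im['cy']
E
python3 - <<'E'
from h import *
o=monitor.get_obs();print({k:np.round(v,3) for k,v in o.items()})
for n in('top','side'):
    im=optics.get_image(n);cv2.imwrite(f'pics/{n}0.png',im['frame']);R=np.array(im['R']);print(n,-R.T@np.array(im['t']),R.round(2).tolist(),im['fx'])
E
```

```text
{'t': np.float64(0.0), 'joint_positions': array([-1.257,  0.277,  1.506, -0.   ,  1.361, -0.121]), 'qvel': array([ 0.   , -0.001, -0.   ,  0.001,  0.001, -0.   ]), 'joint_efforts': array([-0.0000e+00, -4.1677e+01, -2.4581e+01,  0.0000e+00,  1.1000e-02,
       -0.0000e+00]), 'position': array([ 0.242, -0.521,  0.23 ]), 'tcp_rot': array([-0.438,  1.983, -1.979]), 'ft_force': array([-0.222,  0.583,  0.395]), 'ft_torque': array([ 0.034, -0.006,  0.013]), 'opening': np.float64(0.086)}
top [0.42838164 0.04737347 1.28010923] [[-0.0, -1.0, 0.02], [-0.99, 0.0, -0.1], [0.1, -0.02, -0.99]] 517.3638985000607
side [ 0.45498517 -0.87862365  0.63177386] [[0.99, -0.12, 0.01], [-0.06, -0.53, -0.85], [0.11, 0.84, -0.53]] 418.4616751965758
```

View pics/top0.png

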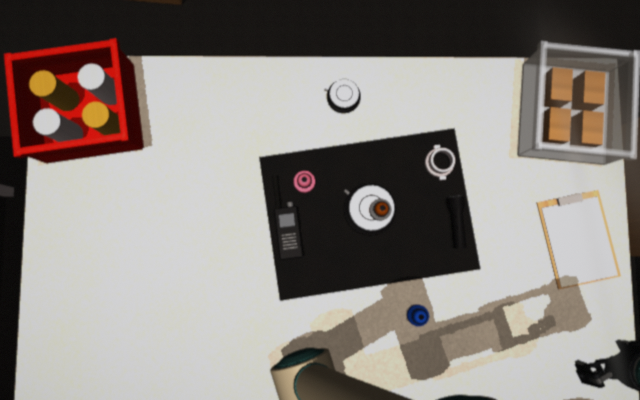

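View pics/side0.png

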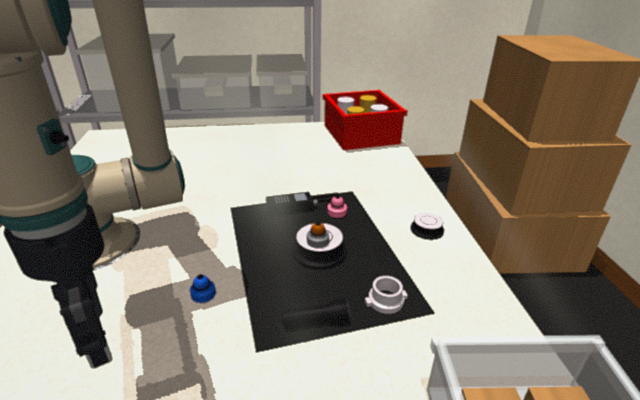

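Top view: plinth with the grey, amber-domed lamp at about (371,208) and the lamp at (381,208). Look-alikes are pink (304,180), blue (418,315) and a smaller plinth off the mat (344,95). The one on the mat with the amber dome fits the description. I'll confirm it in a crop and measure.

```bash
cat >> h.py <<'E'
def disc(im,c0,r,zt=0.048,thr=120):
    # ellipse of bright plinth top -> centre from ray-cast outline, circle fit
    f=im['frame'];m=np.zeros(f.shape[:2],np.uint8);u,v=map(int,c0)
    s=np.s_[max(0,v-r):v+r,max(0,u-r):u+r]
    m[s]=(f[s].min(2)>thr)*255
    n,l,st,_=cv2.connectedComponentsWithStats(m);k=1+np.argmax(st[1:,4]);m=(l==k).astype(np.uint8)
    cn=max(cv2.findContours(m,0,cv2.CHAIN_APPROX_NONE)[0],key=len)
    h=cv2.convexHull(cn)[:,0].astype(float)
    P=np.array([ray(im,a,b,zt)[:2] for a,b in cn[:,0]])
    H=np.array([ray(im,a,b,zt)[:2] for a,b in h])
    from scipy.optimize import least_squares
    g=lambda p,Q:np.hypot(*(Q-p[:2]).T)-p[2]
    p=least_squares(g,[*H.mean(0),.05],args=(H,),loss='soft_l1',f_scale=.001).x
    return p,np.abs(g(p,H)).max()
def amber(im,c0,r):
    f=im['frame'];hsv=cv2.cvtColor(f,cv2.COLOR_BGR2HSV);u,v=map(int,c0)
    m=np.zeros(f.shape[:2],np.uint8);s=np.s_[v-r:v+r,u-r:u+r]
    m[s]=cv2.inRange(hsv,(3,130,50),(25,255,255))[s]
    n,l,st,c=cv2.connectedComponentsWithStats(m);k=1+np.argmax(st[1:,4]);return c[k],st[k]
E
python3 - <<'E'
from h import *
ims={n:optics.get_image(n) for n in('top','side')}
out=[]
for n,c in(('top',(371,208)),('side',(319,238))):
    im=ims[n];p,e=disc(im,c,40);print(n,'disc',p.round(4),e.round(4))
    a,st=amber(im,c,35);print('amber',a,st, ray(im,*a,0.093).round(4), 'range',im['range_z'][int(a[1]),int(a[0])])
    C=im['frame'][c[1]-35:c[1]+35,c[0]-45:c[0]+45];out.append(cv2.resize(C,None,fx=6,fy=6,interpolation=2))
cv2.imwrite('pics/crop0.png',cv2.resize(np.vstack(out),(480,746)[::1])[:,:] if 0 else cv2.resize(np.hstack(out),(800,311)))
# two view triangulation of amber
A=[];b=[]
for n,c in(('top',(371,208)),('side',(319,238))):
    im=ims[n];a,_=amber(im,c,35);q=ray(im,*a,0);R=np.array(im['R']);o=-R.T@np.array(im['t']);d=(q-o)/np.linalg.norm(q-o);M=np.eye(3)-np.outer(d,d);A.append(M);b.append(M@o)
print('tri',np.linalg.solve(sum(A),sum(b)).round(4))
# small plinth & lookalikes
for nm,uv in(('smallpl',(344,95)),('pink',(304,180)),('blue',(418,315)),('coupl',(440,161)),('torchA',(452,197)),('torchB',(461,247)),('radio',(289,232)),('ant',(278,178))): print(nm,ray(ims['top'],*uv,0.03).round(3))
E
```

```text
top disc [ 0.5555 -0.0997  0.0538] 0.0005
amber [381.08391608 208.51748252] [375 202  14  14 143] [ 0.5478 -0.1168  0.093 ] range 1.1895211
side disc [ 0.5539 -0.0985  0.0545] 0.0008
amber [317.46511628 228.37209302] [311 222  14  13 129] [ 0.5459 -0.1305  0.093 ] range 0.9262359
tri [ 0.5481 -0.118   0.084 ]
smallpl [ 0.838 -0.037  0.03 ]
pink [0.624 0.062 0.03 ]
blue [ 0.299 -0.21   0.03 ]
coupl [ 0.672 -0.273  0.03 ]
torchA [ 0.582 -0.3    0.03 ]
torchB [ 0.46  -0.318  0.03 ]
radio [0.497 0.098 0.03 ]
ant [0.629 0.126 0.03 ]
```

View pics/crop0.png

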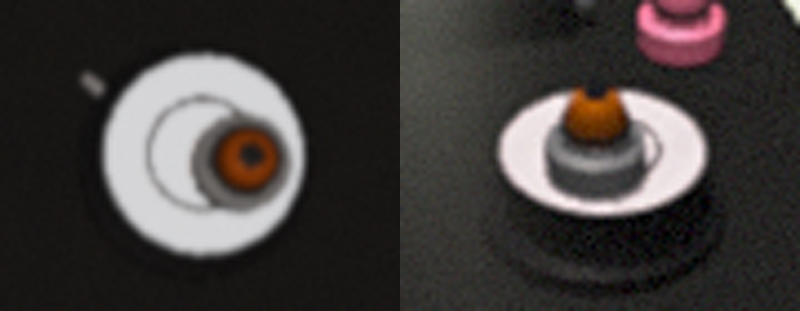

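The crop confirms a grey foot with an amber dome on the wide aluminium disc with the thin circle, so this is the right pair. Next I'll measure the lamp's foot relative to the disc in each view, and the tool axes.

```bash
cat >> h.py <<'E'
from scipy.spatial.transform import Rotation as Ro
from scipy.optimize import least_squares
def foot(im,p,zt=0.068,R=.026,save=None,lo=45,hi=175):
    """grey lamp blob in disc; outline cast to foot-top plane; circle of known radius"""
    f=im['frame'];m=np.zeros(f.shape[:2],np.uint8)
    poly=np.array([proj(im,[p[0]+.052*np.cos(a),p[1]+.052*np.sin(a),.048]) for a in np.linspace(0,6.28,60)])
    cv2.fillPoly(m,[poly.round().astype(np.int32)],255)
    m=cv2.bitwise_and(m,((f.min(2)<hi)*255).astype(np.uint8))
    m=cv2.morphologyEx(m,cv2.MORPH_OPEN,cv2.getStructuringElement(2,(5,5)))
    n,l,st,c=cv2.connectedComponentsWithStats(m);k=1+np.argmax(st[1:,4]);m=(l==k).astype(np.uint8)
    cn=max(cv2.findContours(m,0,cv2.CHAIN_APPROX_NONE)[0],key=len)
    Q=np.array([ray(im,a,b,zt)[:2] for a,b in cn[:,0]])
    g=lambda q:np.hypot(*(Q-q[:2]).T)-q[2]
    q=least_squares(g,[*Q.mean(0),R],loss='soft_l1',f_scale=.001).x
    if save: cv2.imwrite(save,m*255)
    return q,st[k]
def dome(ims,p):
    A=[];b=[]
    for n in ims:
        im=ims[n];a,_=amber(im,proj(im,[*p[:2],.08]),35);q=ray(im,*a,0);R=np.array(im['R']);o=-R.T@np.array(im['t']);d=(q-o)/np.linalg.norm(q-o);M=np.eye(3)-np.outer(d,d);A.append(M);b.append(M@o)
    return np.linalg.solve(sum(A),sum(b))
def report():
    ims={n:optics.get_image(n) for n in('top','side')}
    for n in ims:
        im=ims[n];p,e=disc(im,proj(im,[.555,-.099,.048]),40)
        q,st=foot(im,p);a,_=amber(im,proj(im,[.555,-.1,.08]),35);r=ray(im,*a,.084)[:2]
        print(n,'disc',p.round(4),'foot',q.round(4),st,'off(foot)',(q-p)[:2].round(4),'off(dome)',(r-p[:2]).round(4))
    print('tri',dome(ims,p).round(4))
    return ims
def tool():
    o=monitor.get_obs();M=Ro.from_rotvec(o['tcp_rot']).as_matrix()
    print('t',o['t'],'pos',np.round(o['position'],4),'open',round(float(o['opening']),4),'F',np.round(o['ft_force'],2));print(M.round(3).tolist());return np.array(o['position']),M
E
python3 - <<'E'
from h import *
report();tool()
E
```

```text
top disc [ 0.5555 -0.0997  0.0538] foot [ 0.5488 -0.1169  0.0262] [369 197  23  24 417] off(foot) [-0.0067 -0.0172] off(dome) [-0.0069 -0.0183]
side disc [ 0.5539 -0.0985  0.0545] foot [ 0.5476 -0.1275  0.0374] [306 223  25  26 488] off(foot) [-0.0063 -0.029 ] off(dome) [-0.0064 -0.0199]
tri [ 0.5481 -0.118   0.0837]
t 0.3 pos [ 0.2422 -0.5214  0.231 ] open 0.0853 F [0.09 0.84 0.03]
[[-0.907, -0.0, 0.421], [-0.421, 0.001, -0.907], [-0.0, -1.0, -0.001]]
```

Lamp offset from the plinth centre is about (-6.7, -18) mm. That is 19 mm, which fits the stated 17–27 mm, and the fitted foot radius of 26.2 mm agrees too. Plan: hold the fingers fixed about 34 mm apart as a passive two-point cradle, and push low on the foot along (0.35, 0.94). First turn, then move to a standoff high up.

Call:
servo_tool:
  deltas: [0,0,0,-0.156,0,0,0,-0.156,0,0,0,-0.156,0,0,0,-0.156,0,0,0,-0.156,-0.0426,0,0.0146,0,-0.0426,0,0.0146,0,-0.0426,0,0.0146,0,-0.0426,0,0.0146,0,-0.0426,0,0.0146,0,-0.0426,0,0.0146,0,-0.0426,0,0.0146,0,-0.0426,0,0.0146,0,-0.0426,0,0.0146,0,-0.0426,0,0.0146,0,0,0,0,0,0,0,0,0]
  claw: 0.2

```text
t: 2.42
position: [0.5272, -0.1733, 0.2311]
tcp_rot: [-1.021, 1.466, -1.466]
ft_force: [-0.3, 0.4, -0.2]
opening: 0.0342
```

Run:
```python
from h import *
tool()
for n in('top','side'):
    im=optics.get_image(n);u,v=map(int,proj(im,[.54,-.14,.1]));cv2.imwrite(f'pics/{n}1.png',cv2.resize(im['frame'][max(0,v-100):v+100,u-133:u+133],(798,600)))
```

```text
t 2.425 pos [ 0.5272 -0.1733  0.2311] open 0.0342 F [-0.32  0.38 -0.23]
[[-0.348, -0.001, 0.938], [-0.938, -0.001, -0.348], [0.001, -1.0, -0.001]]
```

View pics/side1.png

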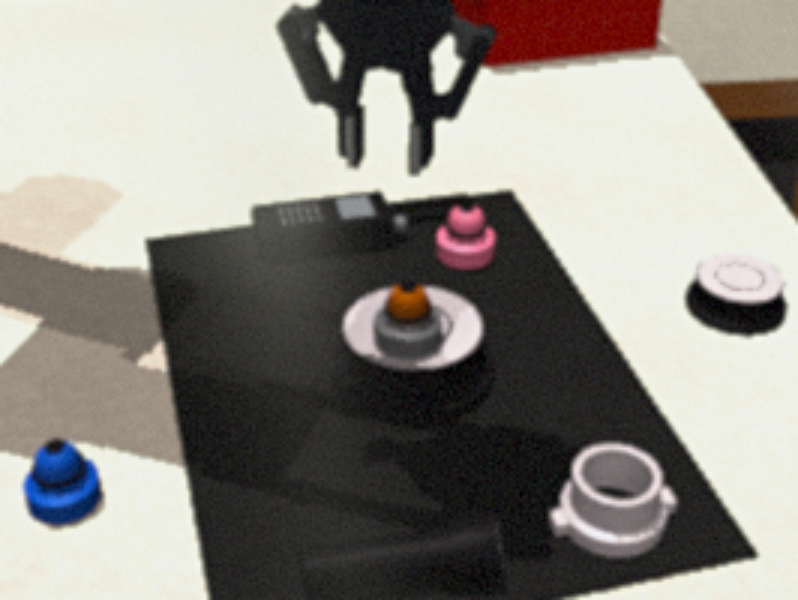

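The side crop shows the two fingertips at (352,165) and (418,172), open, with nothing near them. The lamp is unchanged at (408,325). Now I'll find how far the tips sit behind the TCP.

Run:
```python
from h import *
p,M=tool()
im=optics.get_image('side');u,v=map(int,proj(im,[.54,-.14,.1]));u0=u-133;v0=max(0,v-100)
for s in(-1,1):
  for dz in(0,.004,.008,.012):
    P=p+M[:,2]*s*.024+M[:,0]*.011+[0,0,dz]; a=proj(im,P);print(s,dz,((a[0]-u0)*3),((a[1]-v0)*3))
# lowest dark pixels of fingertips
f=im['frame'].min(2)
for cu,cv in((352,160),(418,165)):
    c=int(u0+cu/3); col=f[int(v0+45):int(v0+66),c]; print(c,v0+45,col.tolist())
```

```text
t 2.525 pos [ 0.5268 -0.1739  0.2313] open 0.0339 F [-0.21  0.49 -0.8 ]
[[-0.35, -0.001, 0.937], [-0.937, -0.0, -0.35], [0.001, -1.0, -0.0]]
-1 0 345.995935367677 171.25105066741222
-1 0.004 345.88266503659815 165.83300651948744
-1 0.008 345.7687974276489 160.3863928614353
-1 0.012 345.6543278041442 154.91098312407053
1 0 418.523119452055 180.67765607592793
1 0.004 418.6014679420947 175.22154144281492
1 0.008 418.680234394013 169.73632034037996
1 0.012 418.7594221612756 164.22175923641754
299 173 [72, 75, 67, 69, 77, 72, 84, 76, 73, 78, 104, 172, 223, 228, 223, 225, 227, 229, 220, 151, 112]
321 173 [68, 77, 68, 73, 70, 71, 73, 73, 67, 69, 69, 87, 108, 155, 219, 228, 228, 223, 224, 227, 211]
```

The tips sit about 4–5 mm above the TCP at this opening. Descend to TCP z = 0.050, so the tips are about 6–7 mm above the disc, clear outside its edge.

Call:
servo_tool:
  deltas: [0,0.0362,0,0,0,0.0362,0,0,0,0.0362,0,0,0,0.0362,0,0,0,0.0362,0,0,0,0,0,0,0,0,0,0]

```text
t: 3.45
position: [0.5282, -0.1741, 0.0515]
tcp_rot: [-1.018, 1.465, -1.468]
ft_force: [-0.0, 0.4, 0.5]
opening: 0.0338
```

Run:
```python
from h import *
p,M=tool()
o=[]
for n in('top','side'):
    im=optics.get_image(n);u,v=map(int,proj(im,[.54,-.14,.08]));o.append(cv2.resize(im['frame'][v-50:v+50,u-50:u+50],(400,400),interpolation=2))
cv2.imwrite('pics/c2.png',np.hstack(o))
```

```text
t 3.45 pos [ 0.5282 -0.1741  0.0515] open 0.0338 F [-0.04  0.36  0.46]
[[-0.349, 0.002, 0.937], [-0.937, -0.001, -0.349], [0.0, -1.0, 0.002]]
```

View pics/c2.png

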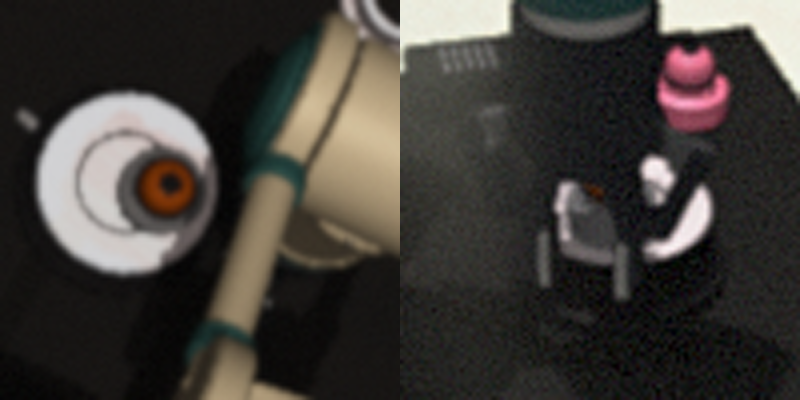

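Top crop: the disc is fully visible at (125,185), with the lamp at (168,187) and the hand right of the disc's edge. The side crop shows the fingertips at (545,285) and (622,295), beside and not yet touching the lamp. Alignment across the push line is good to about 1 mm. Approach, then push slowly, deliberately stopping short.

Call:
servo_tool:
  deltas: [-0.004,0,0,0,-0.004,0,0,0,-0.004,0,0,0,-0.004,0,0,0,-0.004,0,0,0,-0.0015,0,0,0,-0.0015,0,0,0,-0.0015,0,0,0,-0.0015,0,0,0,-0.0015,0,0,0,-0.0015,0,0,0,-0.0015,0,0,0,-0.0015,0,0,0,-0.0015,0,0,0,-0.0015,0,0,0,0,0,0,0]

```text
t: 5.55
position: [0.5396, -0.1401, 0.0503]
tcp_rot: [-1.019, 1.467, -1.466]
ft_force: [-1.2, -1.5, 2.3]
opening: 0.0344
```

Run:
```python
from h import *
p,M=tool()
o=[]
ims={}
for n in('top','side'):
    im=ims[n]=optics.get_image(n);u,v=map(int,proj(im,[.54,-.14,.08]));o.append(cv2.resize(im['frame'][v-50:v+50,u-50:u+50],(400,400),interpolation=2))
im=ims['top']
a,st=amber(im,proj(im,[.55,-.11,.08]),30);print(st,ray(im,*a,.084)-[.5555,-.0997,0])
cv2.imwrite('pics/c3.png',np.hstack(o))
```

```text
t 5.55 pos [ 0.5396 -0.1401  0.0503] open 0.0344 F [-1.15 -1.45  2.26]
[[-0.348, -0.0, 0.937], [-0.937, 0.0, -0.348], [-0.0, -1.0, -0.0]]
[372 201   9  14  87] [-0.00407389 -0.00614018  0.084     ]
```

View pics/c3.png

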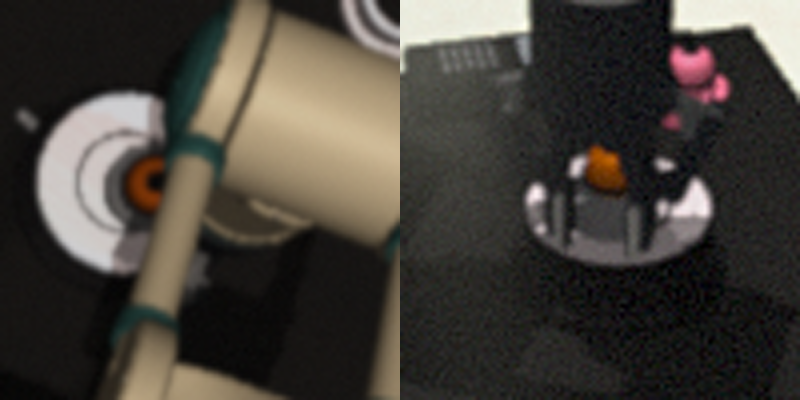

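Contact made with light force (about 2 N). The top crop shows the dome shifted to (150,183), partly hidden by the arm; the side crop shows the lamp cradled between the fingers at (605,195). By geometry about 13 mm remain, so push 11 mm more, then back off to measure.

Call:
servo_tool:
  deltas: [-0.0015,0,0,0,-0.0015,0,0,0,-0.0015,0,0,0,-0.0015,0,0,0,-0.0015,0,0,0,-0.0015,0,0,0,-0.001,0,0,0,-0.001,0,0,0,0,0,0,0]

```text
t: 6.78
position: [0.5436, -0.1299, 0.0503]
tcp_rot: [-1.019, 1.466, -1.466]
ft_force: [-1.2, -2.5, 0.8]
opening: 0.0343
```

Call:
servo_tool:
  deltas: [0.001,0,0,0,0.003,0,0,0,0.008,0,0,0,0.012,0,0,0,0.012,0,0,0,0.012,0,0,0,0,0,0,0]

```text
t: 7.65
position: [0.5265, -0.1761, 0.0503]
tcp_rot: [-1.018, 1.467, -1.468]
ft_force: [0.3, 0.2, -0.9]
opening: 0.034
```

```bash
cat >> h.py <<'E'
def two(name):
    o=[]
    for n in('top','side'):
        im=optics.get_image(n);u,v=map(int,proj(im,[.54,-.14,.08]));o.append(cv2.resize(im['frame'][v-50:v+50,u-50:u+50],(400,400),interpolation=2))
    cv2.imwrite(name,np.hstack(o))
E
python3 - <<'E'
from h import *
p,M=tool();report();two('pics/c4.png')
E
```

```text
t 7.65 pos [ 0.5265 -0.1761  0.0503] open 0.034 F [ 0.35  0.17 -0.87]
[[-0.35, 0.0, 0.937], [-0.937, -0.0, -0.35], [0.0, -1.0, 0.0]]
top disc [ 0.5559 -0.0989  0.0531] foot [ 0.5537 -0.0977  0.0307] [359 194  26  27 566] off(foot) [-0.0022  0.0012] off(dome) [-0.0011 -0.0015]Traceback (most recent call last):
  File "<stdin>", line 2, in <module>
  File "h.py", line 53, in report
    q,st=foot(im,p);a,_=amber(im,proj(im,[.555,-.1,.08]),35);r=ray(im,*a,.084)[:2]
                        ~~~~~^^^^^^^^^^^^^^^^^^^^^^^^^^^^^^^
  File "h.py", line 27, in amber
    n,l,st,c=cv2.connectedComponentsWithStats(m);k=1+np.argmax(st[1:,4]);return c[k],st[k]
                                                     ~~~~~~~~~^^^^^^^^^^
    return _wrapfunc(a, 'argmax', axis=axis, out=out, **kwds)
    return bound(*args, **kwds)
ValueError: attempt to get argmax of an empty sequence
```

The side view is still blocked by the hand, but the top view puts the dome within 2 mm of centre. Back off, rise and move clear, then check in both views.

Call:
servo_tool:
  deltas: [0.008,0,0,0,0,-0.0362,0,0,0,-0.0362,0,0,0,-0.0362,0,0,0,-0.0362,0,0,0,-0.0362,0,0,0.0426,0,-0.0146,0,0.0426,0,-0.0146,0,0.0426,0,-0.0146,0,0.0426,0,-0.0146,0,0.0426,0,-0.0146,0,0.0426,0,-0.0146,0,0.0426,0,-0.0146,0,0.0426,0,-0.0146,0,0,0,0,0]

```text
t: 9.62
position: [0.2938, -0.4635, 0.2311]
tcp_rot: [-1.018, 1.469, -1.47]
ft_force: [1.4, 0.7, -1.0]
opening: 0.0341
```

Run:
```python
from h import *
p,M=tool();ims=report();two('pics/c5.png')
# foot with stricter grey and thin circle removed
im=ims['top']
for hi in(110,130,150): print(hi,foot(im,[.5555,-.0997],hi=hi)[0].round(4))
```

```text
t 9.625 pos [ 0.2938 -0.4635  0.2311] open 0.0341 F [ 1.44  0.66 -1.01]
[[-0.352, -0.001, 0.936], [-0.936, -0.001, -0.352], [0.001, -1.0, -0.0]]
top disc [ 0.5555 -0.0997  0.0538] foot [ 0.5535 -0.0983  0.0295] [359 194  26  27 518] off(foot) [-0.002   0.0014] off(dome) [-0.0008 -0.0004]
side disc [ 0.5539 -0.0986  0.0544] foot [ 0.5517 -0.1156  0.0366] [307 223  26  22 447] off(foot) [-0.0022 -0.017 ] off(dome) [-0.0007 -0.0012]
tri [ 0.5539 -0.1     0.0843]
110 [ 0.5549 -0.1     0.0243]
130 [ 0.5548 -0.1001  0.0253]
150 [ 0.5541 -0.1005  0.0266]
```

View pics/c5.png

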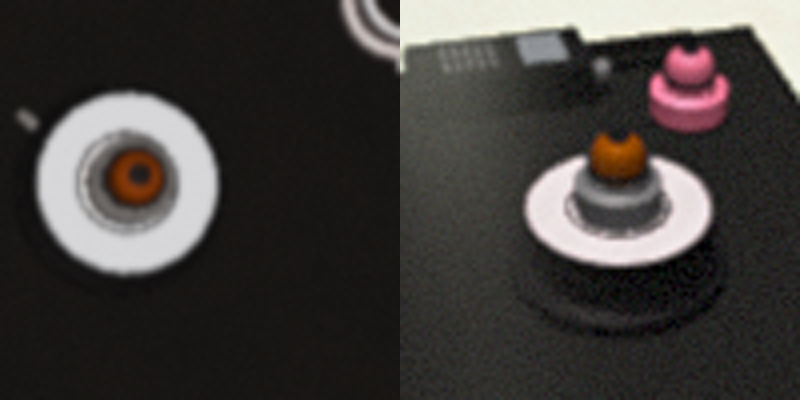

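Both views show the lamp upright and concentric inside the dark circle: top crop lamp (130,180) on disc (127,184), side crop dome (617,155) centred on the disc. The dome offsets are about 1 mm, well under 6 mm. The good top-view foot fits (radius 25.3 and 26.6 mm) agree to within 2 mm. Handing in.

Run:
```python
from h import *
a=cv2.imread('pics/top0.png').astype(int);b=optics.get_image('top')['frame'].astype(int)
d=np.abs(a-b).max(2)
for n,(u,v) in dict(radio=(289,232),torch=(457,222),coupling=(440,161)).items(): print(n,(d[v-25:v+25,u-18:u+18]>50).sum())
print(arm.job_done())
```

```text
radio 0
torch 0
coupling 0
the job is handed in; nothing more can be done
None
```

The lamp now stands upright in the middle of the large plinth, about 1 mm off centre against the 6 mm allowed. I pushed it there low on its foot with the fingers held 34 mm apart as a passive cradle, without gripping or lifting it. Wrist forces read between moves stayed under about 3 N. I then moved the arm clear and handed the job in at about 10 s; no verdict was reported.

**Last checks:**
- **Centring:** the dome is off centre by (-0.8, -0.4) mm in the top view and (-0.7, -1.2) mm in the side view. Foot fits in the top view that matched the known 26 mm radius agreed to within 2 mm.
- **Upright:** the dome's height from the two views is 84 mm, unchanged from the start.
- **Other objects:** before-and-after top pictures show no change at the radio, torch and coupling.

**Disagreements:** the foot fit was unusable in the side view, where the dome distorts the outline, so I did not rely on it. In the top view, the default foot fit picked up the drawn circle (29.5 mm radius, about 2.4 mm off), so I replaced it with a stricter one. The two cameras differ by about 2 mm on the plinth's absolute position, so I measured offsets within each image.

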